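# Set the jack leg of the dough sheeter

## Task

Set the support leg of the dough sheeter's side table: bring the blue foot plate under the jack leg so that its yellow ring is centred below the rubber foot. Then turn the red-handled crank clockwise until the foot has met the plate and bears on it snugly, felt as the crank needing about 5 N more push along its circle than when it ran free, without jacking harder than that; let go, and leave everything else on the table alone.

Things in the scene. Friction and masses are not known exactly. Their poses are not given: they have to be found in the camera images.
- sheeter: dough sheeter, fixed, right side: white housing 290 mm high, side table (top 162 mm up, 340 mm wide) reaching along its +y. Origin on the vertical jack axis beyond that table's end, 0-6 mm above the worktop; z up. Jack: blue gear box 56 mm square (105-180 mm up), tube 42 mm thick down to 78 mm, then the leg with a round rubber foot 56 mm across, 22-60 mm clear of the worktop. Below the foot +y and x sides are open.
- hub (a point): point on the vertical crank axis (= jack axis) level with the middle of the red handle, 236-242 mm above the worktop. Running free the crank takes about 10 N of push along its circle while moving (5-6 N when read at rest between small steps); once the foot presses, either reading rises by about 12 N per radian. Snug is 5 N over free running (3 to 8 N will do); 11 N over is overload. The gears hold it where left.
- handle (a point): middle of the upright red crank handle, 26 mm thick, 54 mm tall, 60 mm from the crank axis; it spins freely on its pin, so a grip on it need not turn. The steel crank arm lies below it, its top 32 mm below this point. Turning clockwise seen from above lowers the leg, 40 mm per turn; the turns left before the foot meets the plate (0.3 to 1.3) are not known.
- plate: loose blue steel foot plate, 70 mm wide (its x), 215 mm long (its y, from -40 to +175 mm), 10 mm thick, about 0.4 kg; origin on its underside below the yellow ring. Resting flat on the table
- mark (a point): centre of the yellow ring (62 mm across) on the plate's top face, 10 mm above the plate's underside; plate axes: +y towards the black tab
- tab (a point): middle of the black grip tab standing on the plate 150 mm from the ring along plate +y: 28 mm wide (plate x), 22 mm deep (plate y), top 57 mm above the table; this point is 35 mm above the table
- cutter_mid (a point): red plastic round cutter cup, 96 mm across, 38 mm high; bystander, to be left alone; the point is its middle, half-way up
- pin_mid (a point): wooden rolling pin lying on the table, 360 mm long, 52 mm thick; bystander, to be left alone; the point is its middle, half-way up
- scraper_mid (a point): steel bench scraper lying flat, 110 x 95 mm, black handle edge 18 mm high; bystander, to be left alone; the point is its middle, half-way up
- bowl_mid (a point): steel bowl, 150 mm across, 60 mm high; bystander, to be left alone; the point is its middle, half-way up
- jar_mid (a point): glass jar with green cap, 80 mm across, 110 mm high; bystander, to be left alone; the point is its middle, half-way up
- carton_mid (a point): cardboard box 120 x 220 x 70 mm; bystander, to be left alone; the point is its middle, half-way up
- hoop_mid (a point): steel ring cutter, 80 mm across, 45 mm high; bystander, to be left alone; the point is its middle, half-way up
Mind the look-alikes: they are no part of the job. There is more than one size of the plate; the job needs the larger.

How it is judged (in metres and radians):
On the way, in this order (a step that is already met when the one before it is completed fails the run):
1. the plate lies flat with its yellow ring centred under the raised foot (within 12 mm) (horizontal distance between mark and hub below 0.012 m and height (world z) of mark below 0.013 m and angle between mark's own z axis and vertical below 0.04 rad and contact force between sheeter and plate below 2 N), for 0.2 s.
2. the foot is cranked down until it bears on the plate (contact force between sheeter and plate above 25 N and horizontal distance between mark and hub below 0.015 m), for 0.3 s.
At the end, for the whole second after the job is handed in: The plate lies flat and still with its yellow ring within 15 mm of the jack axis, and the foot presses on it with 25 to 80 N (3 to 8 N more push at the crank than running free) (all of step 2 and height (world z) of mark below 0.013 m and angle between mark's own z axis and vertical below 0.04 rad and contact force between sheeter and plate below 80 N and linear speed of plate below 0.01 m/s); the robot touches nothing.
It fails at once if the leg is overloaded (foot pressing on the plate with more than 110 N) (contact force between sheeter and plate above 110 N).
It fails at once if another thing on the table is pushed away (more than 40 mm) (distance of any of cutter_mid, pin_mid, scraper_mid, bowl_mid, jar_mid, carton_mid, hoop_mid from where it was at the start of the episode above 0.04 m).
It also fails if it takes over 72 s, if anything falls off the work surface, if the arm or the gripper's body presses on something with over 40 N, if the wrist force passes 120 N, or if a joint passes its speed limit or range.

## Robot

A 6-joint arm with a two-finger parallel gripper is mounted at the origin on the work surface. World frame = base frame: x ahead of the robot, y to its left, z up, the work surface at z = 0. Lengths are in mm, angles in rad, forces in N, time in s.
With the tool pointing down it reaches from about 325 to 900 mm from the base axis. Payload 6.1 kg.
Tool frame: the origin (TCP) lies at the very end of the fingers, on their centre line; the grasp point (between the pads) lies 19 mm behind it; z points along the fingers, y is the line along which they close (so a half turn about z gives the same grasp; the last joint's range is limited). The gripper opens to 87 mm and grips with 3 to 60 N. Pads are 19 mm wide; open, the fingers measure 117 mm over their backs; the gripper's body (75 mm by 190 mm) begins 51 mm behind the grasp point.
Start: joints at [1.1, 0.22, 1.526, -0, 1.395, -0.126], TCP at [211.253, 588.207, 187.438] pointing down, gripper open.
Joint ranges: [-2.98, 2.98], [-0.91, 2.08], [0.09, 2.57], [-1.24, 4.39], [0.2, 2.65], [-2.68, 2.68]. Speed limits (rad/s): [2.57, 2.57, 3.01, 3.14, 3.14, 3.14].

## Interface

Orientations are given as a 3x3 rotation matrix whose columns are the frame's x, y, z axes.
In Python, from rig import arm gives the robot as it stands.
- The arm moves only by the tool play_rows, never from a script. Its argument "rows" is a list that holds one entry, the list of rows, each a list of 7 numbers: the turn, a rotation vector about the tool's x, y, z in rad, then the shift along the tool's x, y, z in mm, then the gripper's target within -1 to 1 (shut at 1, half-way at 0, fully open at -1). In form: [[[wx, wy, wz, dx, dy, dz, hand], ...]]. A call has 1 to 8 rows; each row is the pose to reach, as a shift and turn from the pose commanded when the call began, along the tool's axes at that moment; what a row does not reach only later rows make up. A row lasts 1/12 s, in which the tool goes at most 41.7 mm and 7.16 degrees, less where a joint would pass 70% of its speed; a pose out of reach is approached as far as the arm can. A call with a gripper value outside its range is refused whole. The fingers move at their own pace and stop on an object; "force" is the grip in N (left out, the last holds). Time passes only in rows, so rows that repeat a pose let the fingers close. It gives the time, the measured TCP pose, the force, the opening and the grip force at its end, in the units of the state.
- arm.read_state(): the state, without advancing time (a new reading comes with each control period).
- arm.read_camera(name): name is "scene" or "top"; returns a dict with "img" (480x640x3 uint8, red, green, blue), "camera_matrix" (3x3 intrinsics, pixels), "dist_coeffs" ([k1, k2, p1, p2, k3] as OpenCV has them; the pictures are not rectified), "view" (4x4, takes a point from world to camera coordinates). Camera axes: x right, y down, z forward; pixel columns grow to the right and rows downward; lengths in mm; the calibration is good to about 2 mm. A picture is of the moment at which its call begins. There is no depth.
- arm.close_job(): hands the job in; it is judged then, once.
The state is a dict: "clock": time; "joint_pos": joint angles; "dq": joint speeds; "effort": joint torques, N m; "eef_pos": TCP position; "tcp_rot": TCP orientation; "force": force on the tool from outside, world axes, zero at the start; "torque": the same for the moment, N m; "finger_gap": opening from 0.0 (shut) to 1.0 (fully open); "gripper_force": force on a finger pad.
Only numpy, scipy, OpenCV 4.12 (cv2) and the standard library are available. Lean on these libraries where they do the work, as an engineer would, in place of code of your own. Each camera call takes 0.05 s, during which the arm holds its last target. There are 200 camera calls.

## Working session

There is one attempt and no reset: what is moved stays moved. The work goes in short steps, Python scripts to look and compute and a tool call to move; the robot and the scene stay as the last step left them, time stands still between calls to the robot, and variables do not carry over. Pictures are saved under pics/ and viewed, at most 11 in all, crops included, and the job is handed in when it is done.

Besides the shell and the picture viewer there is one more tool, called by a JSON object that holds its "api" and its "payload", one argument or row to a line. play_rows: Moves the arm, as the interface text tells. Its arguments: {"type":"object","properties":{"rows":{"type":"array"},"force":{"type":"number"}},"required":["rows"]}

```bash
ls; mkdir -p pics; python3 - <<'E'
from rig import arm
import cv2
for n in("scene","top"):
    d=arm.read_camera(n);cv2.imwrite(f"pics/{n}0.png",d["img"][:,:,::-1]);print(n,d["camera_matrix"],d["dist_coeffs"],d["view"])
s=arm.read_state();print(s)
E
```

```text
pics
scene [[455.8751261    0.         310.20922365]
 [  0.         455.8751261  236.41799913]
 [  0.           0.           1.        ]] [-0.11865191  0.          0.          0.          0.        ] [[ 5.77441263e-01  8.16432231e-01 -1.87309257e-05 -5.32064335e+02]
 [ 6.68281983e-01 -4.72671628e-01 -5.74439486e-01 -1.97399471e+02]
 [-4.68999765e-01  3.31692545e-01 -8.18547052e-01  1.19276519e+03]
 [ 0.00000000e+00  0.00000000e+00  0.00000000e+00  1.00000000e+00]]
top [[450.75258569   0.         321.57183767]
 [  0.         450.75258569 238.56165497]
 [  0.           0.           1.        ]] [-0.01324066  0.          0.          0.          0.        ] [[-1.94825888e-02 -9.99764101e-01  9.60059072e-03  2.45001053e+02]
 [-9.91918687e-01  1.81238341e-02 -1.25574065e-01  5.73802599e+02]
 [ 1.25370442e-01 -1.19695132e-02 -9.92037793e-01  1.02372001e+03]
 [ 0.00000000e+00  0.00000000e+00  0.00000000e+00  1.00000000e+00]]
{'clock': 0.1, 'joint_pos': array([ 1.09988194e+00,  2.21155630e-01,  1.52750192e+00,  5.32216079e-06,
        1.39470410e+00, -1.26124536e-01]), 'dq': array([ 0.0009402 , -0.00176944, -0.00387175, -0.00038071,  0.00100498,
        0.00021441]), 'effort': array([ 3.44800883e-04, -4.95949602e+01, -3.88517046e+01,  7.02052284e-02,
        5.16990235e-02, -4.87062516e-05]), 'eef_pos': array([210.97978306, 587.64961045, 186.43876159]), 'tcp_rot': array([[-9.41146093e-01,  3.37999082e-01, -8.07265135e-04],
       [ 3.37999969e-01,  9.41144805e-01, -1.57406971e-03],
       [ 2.27719271e-04, -1.75428515e-03, -9.99998435e-01]]), 'force': array([ 0.02311309, -0.02517295,  0.6546229 ]), 'torque': array([-0.0252456 , -0.01516018, -0.0333121 ]), 'gripper_force': 0.0, 'finger_gap': 0.9995794492627185}
```

View pics/scene0.png

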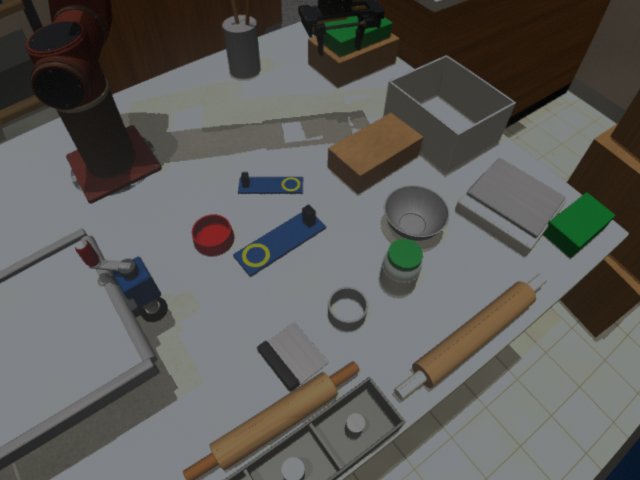

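View pics/top0.png

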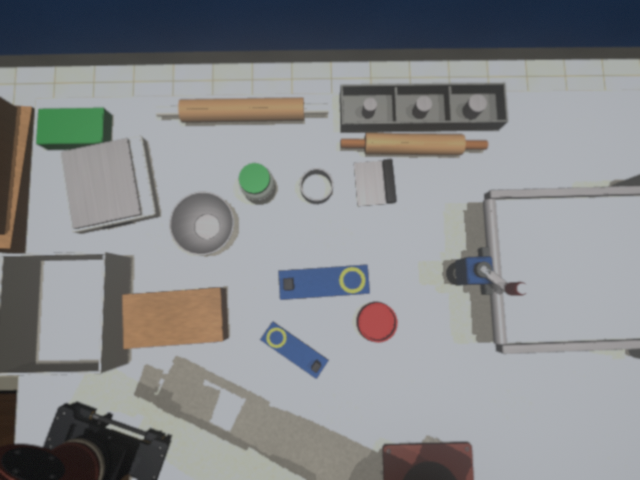

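The scene view shows the large plate (ring at 256,255, tab at 309,216) and the jack (gear box at 137,283, red handle at 88,252). In the top view its ring is at (352,280), tab at (288,284), gear box at (478,270) and red handle at (515,288); the small plate at (294,350) is a decoy.

```bash
cat > h.py <<'E'
import numpy as np,cv2
from rig import arm
def ray(d,p):
    n=cv2.undistortPoints(np.array([[p]],float),d["camera_matrix"],np.array(d["dist_coeffs"]))[0,0]
    R=d["view"][:3,:3];t=d["view"][:3,3];v=R.T@np.array([n[0],n[1],1]);return -R.T@t,v/np.linalg.norm(v)
def onz(d,p,z):
    c,v=ray(d,p);return c+v*(z-c[2])/v[2]
def tri(a,pa,b,pb):
    c1,v1=ray(a,pa);c2,v2=ray(b,pb)
    s=np.linalg.lstsq(np.c_[v1,-v2],c2-c1,rcond=None)[0];x,y=c1+s[0]*v1,c2+s[1]*v2
    return (x+y)/2,np.linalg.norm(x-y)
def proj(d,P):
    return cv2.projectPoints(np.array([P],float),cv2.Rodrigues(d["view"][:3,:3])[0],d["view"][:3,3],d["camera_matrix"],np.array(d["dist_coeffs"]))[0].ravel()
def blobs(img,lo,hi,box=(0,0,640,480),amin=15):
    h=cv2.cvtColor(img,cv2.COLOR_RGB2HSV);m=cv2.inRange(h,np.array(lo),np.array(hi));k=np.zeros_like(m);k[box[1]:box[3],box[0]:box[2]]=255;m&=k
    n,l,s,c=cv2.connectedComponentsWithStats(m)
    return [(c[i].round(1).tolist(),s[i].tolist(),l==i) for i in range(1,n) if s[i,4]>=amin]
def rect(m):
    ct=max(cv2.findContours(m.astype('uint8'),0,2)[0],key=cv2.contourArea);return cv2.minAreaRect(ct)
def ring(img,box):
    b=max(blobs(img,(22,90,60),(38,255,255),box),key=lambda b:b[1][4]);ct=max(cv2.findContours(b[2].astype('uint8'),0,2)[0],key=cv2.contourArea)
    return cv2.fitEllipse(ct)[0]
E
python3 - <<'E'
from h import *
T=arm.read_camera("top");S=arm.read_camera("scene")
for n,d,rb,bx in(("top",T,(330,260,375,300),(275,260,375,305)),("scene",S,(235,235,280,275),(230,200,330,275))):
    p=ring(d["img"],rb);print(n,"ring",p,onz(d,p,10))
    for b in blobs(d["img"],(105,120,30),(125,255,255),bx,100):
        r=rect(b[2]);print(" plate",r,[onz(d,q,10)[:2].round(1).tolist() for q in cv2.boxPoints(r)])
    h=cv2.cvtColor(d["img"],cv2.COLOR_RGB2HSV)
    jb=(440,240,535,310) if n=="top" else (60,225,175,325)
    for b in blobs(d["img"],(0,120,30),(10,255,255),jb)+blobs(d["img"],(170,120,30),(180,255,255),jb)+blobs(d["img"],(105,100,30),(125,255,255),jb)+blobs(d["img"],(0,0,0),(180,110,45),jb):
        print(" jack",b[0],b[1],rect(b[2]))
for n,d,b,in(("t",T,(435,235,535,315)),("s",S,(60,225,180,330))):
    cv2.imwrite(f"pics/{n}c.png",cv2.resize(d["img"][b[1]:b[3],b[0]:b[2],::-1],None,fx=4,fy=4,interpolation=2))
a=cv2.imread("pics/tc.png");b=cv2.imread("pics/sc.png");H=420
o=np.zeros((H,a.shape[1]+b.shape[1],3),'uint8');o[:a.shape[0],:a.shape[1]]=a;o[:b.shape[0],a.shape[1]:]=b;print(o.shape);o=cv2.resize(o,(800,int(H*800/o.shape[1])));cv2.imwrite("pics/c1.png",np.clip(o*1.6,0,255))
E
```

```text
top ring (351.83856201171875, 279.6647033691406) [481.61681875 163.74384577  10.        ]
 plate ((311.3097839355469, 282.6460266113281), (25.67633628845215, 61.99570846557617), 86.18592071533203) [[503.3, 335.5], [510.4, 187.9], [449.6, 185.4], [442.8, 331.9]]
 plate ((352.0, 279.5), (12.0, 13.0), 0.0) [[466.9, 178.0], [497.7, 177.2], [497.2, 148.6], [466.3, 149.5]]
 jack [474.9, 269.5] [467, 257, 24, 26, 289] ((478.5, 269.5), (23.0, 25.0), 0.0)
scene ring (255.4459991455078, 254.79739379882812) [480.26142915 162.64065624  10.        ]
 plate ((279.1348571777344, 240.9157257080078), (26.28795051574707, 91.90181732177734), 57.9946174621582) [[450.0, 122.8], [436.9, 345.4], [509.6, 333.4], [517.4, 118.9]]
 plate ((255.5, 254.5), (13.0, 17.0), 90.0) [[453.7, 156.5], [475.8, 187.9], [505.1, 169.6], [483.4, 138.8]]
 jack [84.6, 249.7] [81, 246, 8, 7, 24] ((84.7205810546875, 249.8676300048828), (4.287464618682861, 8.574929237365723), 59.03623962402344)
 jack [86.2, 257.9] [82, 253, 8, 11, 29] ((86.77940368652344, 258.1323547363281), (8.574929237365723, 6.345447540283203), 59.03623962402344)
 jack [87.4, 255.7] [80, 244, 16, 22, 100] ((86.9137954711914, 255.53448486328125), (21.354963302612305, 10.956025123596191), 68.19859313964844)
 jack [132.8, 277.1] [114, 257, 36, 36, 498] ((131.2245635986328, 275.17047119140625), (25.224533081054688, 31.945674896240234), 58.24052429199219)
 jack [131.0, 273.4] [120, 264, 18, 15, 109] ((130.38235473632812, 272.9706115722656), (10.632911682128906, 17.835853576660156), 59.03623962402344)
 jack [147.0, 300.4] [125, 279, 42, 43, 928] ((146.4952850341797, 303.3915100097656), (40.405487060546875, 32.92658996582031), 60.945396423339844)
(420, 880, 3)[ WARN:0@1.434] global loadsave.cpp:1063 imwrite_ Unsupported depth image for selected encoder is fallbacked to CV_8U.
```

View pics/c1.png

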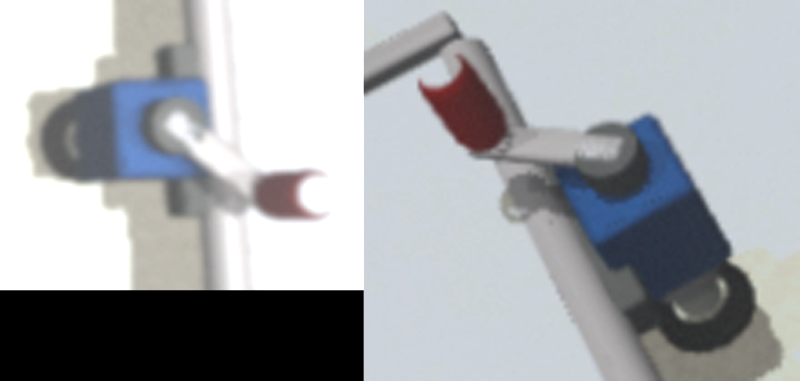

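```bash
python3 - <<'E'
from h import *
T=arm.read_camera("top");S=arm.read_camera("scene")
print("handle mid",tri(T,(514.5,288.3),S,(86.8,255.5)))
print("handle top",tri(T,(521.1,288.1),S,(81.7,244.8)))
print("box top",tri(T,(479.6,270.8),S,(131.5,274.5)),onz(T,(479.6,270.8),183),onz(S,(131.5,274.5),183))
print("boss top",tri(T,(482.6,268.6),S,((611-364)/3.636+60,145/3.636+225)))
for e in [((207,80),(207,180)),((117,80),(117,180))]:
    print("box edge",[onz(T,(q[0]/3.636+435,q[1]/3.636+235),183)[:2].round(1) for q in e])
# table end edge in top, z=162..: line between corners
print("table edge",onz(T,(491,195),162),onz(T,(497,345),162))
# foot left extreme and extents
for p in((42,133),(75,88),(75,180)): print("foot", [onz(T,(p[0]/3.636+435,p[1]/3.636+235),z)[:2].round(1) for z in(30,60)])
# tab
for n,d,bx in(("top",T,(278,270,300,298)),("scene",S,(298,202,320,228))):
    for b in blobs(d["img"],(0,0,0),(180,255,48),bx): print(n,b[0],b[1])
print(arm.read_state()["eef_pos"])
E
```

```text
handle mid (array([ 451.29671571, -129.05844933,  231.28760536]), np.float64(3.167616790692702))
handle top (array([ 451.55725562, -126.62352249,  261.91091827]), np.float64(0.8083410369384909))
box top (array([488.98862774, -82.67961369, 175.71280603]), np.float64(0.7011616424520438)) [488.52066038 -80.38494374 183.        ] [494.59492213 -82.0709509  183.        ]
boss top (array([491.3523879 , -78.27904871, 207.38260202]), np.float64(1.1146212616424642))
box edge [array([ 515.8, -107.2]), array([ 460.6, -103.5])]
box edge [array([516.8, -56.9]), array([461.6, -53.6])]
table edge [ 648.06027108 -122.28779571  162.        ] [ 339.38701612 -114.02442551  162.        ]
foot [array([495.5, -57.7]), array([494.1, -49.1])]
foot [array([524.2, -80.8]), array([521.9, -71.4])]
foot [array([464.9, -77.4]), array([464.4, -68.2])]
scene [308.5, 215.9] [302, 205, 14, 22, 215]
[211.17916536 588.01003082 187.07825763]
```

{"api": "play_rows", "payload": {
  "rows": [
    [[0,0,1.178,-340,-170,77,-1],[0,0,1.178,-340,-170,77,-1],[0,0,1.178,-340,-170,77,-1],[0,0,1.178,-340,-170,77,-1],[0,0,1.178,-340,-170,77,-1],[0,0,1.178,-340,-170,77,-1],[0,0,1.178,-340,-170,77,-1],[0,0,1.178,-340,-170,77,-1]]
  ],
  "force": 20
}}

```text
clock: 0.97
eef_pos: [438.0, 350.4, 121.1]
tcp_rot: [[-0.218, 0.976, 0.0], [0.976, 0.218, 0.0], [0.0, 0.001, -1.0]]
force: [-0.2, 0.5, 0.4]
finger_gap: 1.001
gripper_force: 0.0
```

```bash
cat >> h.py <<'E'
def st(tgt=None,ydir=None):
    s=arm.read_state();R=s["tcp_rot"];print("t",round(s["clock"],2),"p",s["eef_pos"].round(1),"R",R[:2,:2].round(3).tolist(),"z",R[:,2].round(3),"F",s["force"].round(1),"T",s["torque"].round(2),"gap",round(s["finger_gap"],3),"g",round(s["gripper_force"],1),"q",s["joint_pos"].round(2))
    if tgt is not None: print("shift",(R.T@(np.array(tgt)-s["eef_pos"])).round(1))
    if ydir is not None:
        v=R.T@np.array([*ydir,0.]);a=np.arctan2(-v[0],v[1]);print("wz",(a+np.pi/2)%np.pi-np.pi/2)
    return s
E
python3 -c "
from h import *
st((474,313,110),(1,.047))"
```

```text
t 0.97 p [438.  350.4 121.1] R [[-0.218, 0.976], [0.976, 0.218]] z [ 0.  0. -1.] F [-0.2  0.5  0.4] T [-0.08  0.03 -0.08] gap 1.001 g 0.0 q [0.53 0.12 1.76 0.   1.25 0.31]
shift [-44.4  27.   11.1]
wz 0.1730253984425738
```

{"api": "play_rows", "payload": {
  "rows": [
    [[0,0,0.1,-40,25,10,-1],[0,0,0.17,-40,25,10,-1],[0,0,0.17,-40,25,10,-1],[0,0,0.17,-40,25,10,-1]]
  ]
}}

```text
clock: 1.3
eef_pos: [470.2, 318.3, 111.1]
tcp_rot: [[-0.057, 0.998, -0.001], [0.998, 0.057, 0.0], [0.0, -0.001, -1.0]]
force: [-0.0, 0.8, 0.3]
finger_gap: 1.0
gripper_force: 0.0
```

```bash
python3 - <<'E'
from h import *
st((474,313,18),(1,.047))
S=arm.read_camera("scene");T=arm.read_camera("top")
o=np.hstack([cv2.resize(T["img"][200:340,240:400,::-1],(400,350)),cv2.resize(S["img"][130:270,230:390,::-1],(400,350))])
cv2.imwrite("pics/c2.png",np.clip(o*1.5,0,255).astype('uint8'))
E
```

```text
t 1.3 p [470.2 318.3 111.1] R [[-0.057, 0.998], [0.998, 0.057]] z [-0.001  0.    -1.   ] F [-0.   0.8  0.3] T [-0.11  0.02 -0.  ] gap 1.0 g 0.0 q [0.46 0.15 1.75 0.   1.24 0.4 ]
shift [-5.5  3.6 93.1]
wz 0.009622422394516272
```

View pics/c2.png

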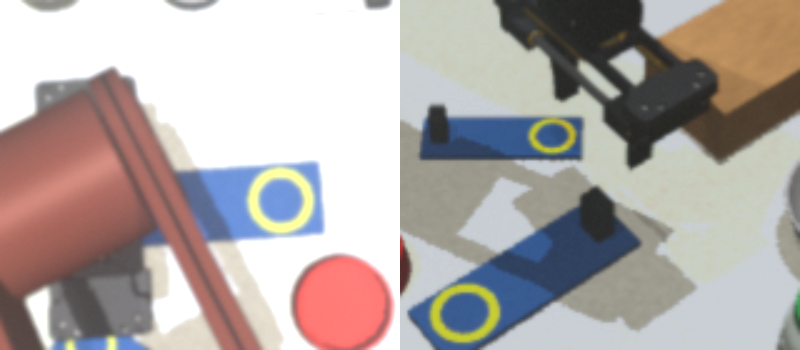

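The gripper sits above the tab of the large plate: in the left half its ring shows at (280,200), in the right half the tab is at (597,210) between and below the two fingertips.

{"api": "play_rows", "payload": {
  "rows": [
    [[0,0,0.01,-5,3.5,40,-1],[0,0,0.01,-5,3.5,80,-1],[0,0,0.01,-5,3.5,92,-1],[0,0,0.01,-5,3.5,92,-1],[0,0,0.01,-5,3.5,92,1],[0,0,0.01,-5,3.5,92,1],[0,0,0.01,-5,3.5,92,1],[0,0,0.01,-5,3.5,92,1]]
  ]
}}

```text
clock: 2.07
eef_pos: [475.6, 314.8, 21.7]
tcp_rot: [[-0.046, 0.999, 0.004], [0.999, 0.046, 0.002], [0.002, 0.004, -1.0]]
force: [0.1, -0.6, 0.6]
finger_gap: 0.78
gripper_force: 0.0
```

{"api": "play_rows", "payload": {
  "rows": [
    [[0,0,0,0,0,0,1],[0,0,0,0,0,0,1],[0,0,0,0,0,0,1],[0,0,0,0,0,0,1]]
  ]
}}

```text
clock: 2.4
eef_pos: [474.1, 313.7, 19.5]
tcp_rot: [[-0.046, 0.999, 0.0], [0.999, 0.046, 0.0], [0.0, 0.0, -1.0]]
force: [0.6, -0.1, -1.0]
finger_gap: 0.474
gripper_force: 0.0
```

```bash
python3 - <<'E'
from h import *
s=st()
T=arm.read_camera("top");S=arm.read_camera("scene")
p=ring(T["img"],(330,260,375,300));q=ring(S["img"],(235,235,280,275));print(onz(T,p,10),onz(S,q,10),tri(T,p,S,q))
E
```

```text
t 2.4 p [474.1 313.7  19.5] R [[-0.046, 0.999], [0.999, 0.046]] z [ 0.  0. -1.] F [ 0.6 -0.1 -1. ] T [-0.09  0.06 -0.05] gap 0.474 g 0.0 q [0.45 0.27 1.81 0.   1.07 0.4 ]
[481.48542414 163.62995696  10.        ] [480.26142915 162.64065624  10.        ] (array([481.12806087, 163.05413056,  10.84399619]), np.float64(1.4393114459170495))
```

{"api": "play_rows", "payload": {
  "rows": [
    [[0,0,0,0,0,0,1],[0,0,0,0,0,0,1],[0,0,0,0,0,0,1],[0,0,0,0,0,0,1],[0,0,0,0,0,0,1],[0,0,0,0,0,0,1]]
  ]
}}

```text
clock: 3.0
eef_pos: [473.5, 313.7, 19.1]
tcp_rot: [[-0.046, 0.999, -0.001], [0.999, 0.046, -0.0], [-0.0, -0.001, -1.0]]
force: [-3.8, 0.4, 3.4]
finger_gap: 0.316
gripper_force: 20.0
```

```bash
python3 - <<'E'
from h import *
hub=np.array([491.5,-80.5]);d=np.array([.03,1])
s=st((*(hub+150*d),19.5),(1,-.03))
T=arm.read_camera("top");S=arm.read_camera("scene")
p=ring(T["img"],(330,260,375,300));q=ring(S["img"],(235,235,280,275));print(tri(T,p,S,q)[0])
E
```

```text
t 3.0 p [473.5 313.7  19.1] R [[-0.046, 0.999], [0.999, 0.046]] z [-0.001 -0.    -1.   ] F [-3.8  0.4  3.4] T [-0.14  0.72 -0.05] gap 0.316 g 20.0 q [0.45 0.27 1.81 0.   1.07 0.4 ]
shift [-245.    11.2   -0.3]
wz 0.07597360357826677
[481.08991421 163.0476098   10.79912787]
```

{"api": "play_rows", "payload": {
  "rows": [
    [[0,0,0.03,-10,5,0,1],[0,0,0.06,-25,10,0,1],[0,0,0.076,-45,14,0,1],[0,0,0.076,-65,14,0,1],[0,0,0.076,-85,14,0,1],[0,0,0.076,-105,14,0,1],[0,0,0.076,-125,14,0,1],[0,0,0.076,-135,14,0,1]]
  ]
}}

```text
clock: 3.77
eef_pos: [494.9, 177.9, 19.2]
tcp_rot: [[0.032, 1.0, 0.001], [1.0, -0.032, 0.0], [0.0, 0.001, -1.0]]
force: [-0.5, 2.3, -2.9]
finger_gap: 0.311
gripper_force: 20.0
```

```bash
python3 - <<'E'
from h import *
hub=np.array([491.5,-80.5]);d=np.array([.03,1])
s=st((*(hub+150*d),19.5),(1,-.03))
T=arm.read_camera("top");S=arm.read_camera("scene")
cv2.imwrite("pics/c3.png",np.hstack([cv2.resize(T["img"][200:360,330:530,::-1],(400,320)),cv2.resize(S["img"][190:350,60:260,::-1],(400,320))]))
print(onz(T,(377,321),38))
E
```

```text
t 3.77 p [494.9 177.9  19.2] R [[0.032, 1.0], [1.0, -0.032]] z [ 0.001  0.    -1.   ] F [-0.5  2.3 -2.9] T [ 0.29  0.12 -0.05] gap 0.311 g 20.0 q [ 0.2   0.17  1.92 -0.    1.05  0.23]
shift [-108.3    4.6   -0.3]
wz -0.0015481172493208017
[385.10731339 110.78404176  38.        ]
```

View pics/c3.png

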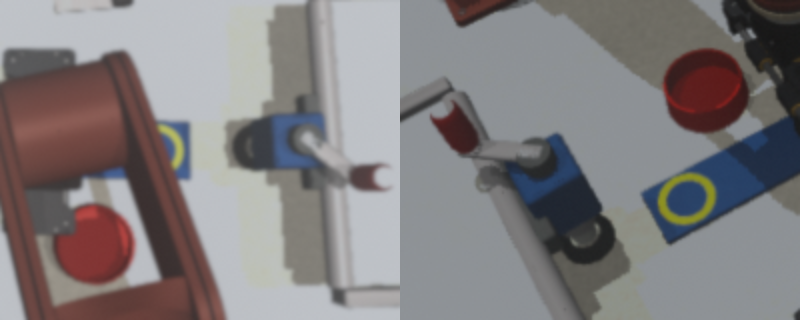

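The left half shows the plate's ring end at (175,150) heading straight for the jack foot at (245,145), clear of the cutter. In the right half the ring is at (687,198) and the foot at (585,238).

{"api": "play_rows", "payload": {
  "rows": [
    [[0,0,0,-10,2,0,1],[0,0,0,-25,4.5,0,1],[0,0,0,-45,4.5,0,1],[0,0,0,-65,4.5,0,1],[0,0,0,-85,4.5,0,1],[0,0,0,-100,4.5,0,1],[0,0,0,-108,4.5,0,1],[0,0,0,-108,4.5,0,1]]
  ]
}}

```text
clock: 4.53
eef_pos: [495.5, 70.2, 19.1]
tcp_rot: [[0.031, 1.0, -0.0], [1.0, -0.031, -0.001], [-0.001, -0.0, -1.0]]
force: [0.2, -2.8, -1.0]
finger_gap: 0.313
gripper_force: 20.0
```

```bash
python3 - <<'E'
from h import *
s=st()
T=arm.read_camera("top");S=arm.read_camera("scene")
hub=(491.5,-80.5)
for z in (10,45,183): print(z,"proj hub top",proj(T,(*hub,z)),"scene",proj(S,(*hub,z)))
b=(95,225,255,345)
a=cv2.resize(S["img"][b[1]:b[3],b[0]:b[2],::-1],None,fx=4,fy=4,interpolation=2)
cv2.imwrite("pics/c4.png",np.clip(a*1.7,0,255).astype('uint8'))
E
```

```text
t 4.53 p [495.5  70.2  19.1] R [[0.031, 1.0], [1.0, -0.031]] z [-0.    -0.001 -1.   ] F [ 0.2 -2.8 -1. ] T [-0.52  0.13  0.05] gap 0.313 g 20.0 q [-0.02  0.12  1.98 -0.    1.04  0.02]
10 proj hub top [453.74134087 273.51096345] scene [158.53260228 315.33806742]
45 proj hub top [458.28163771 272.77374872] scene [153.73121038 307.81610066]
183 proj hub top [479.56394927 269.31600557] scene [131.6418027  272.81004577]
```

View pics/c4.png

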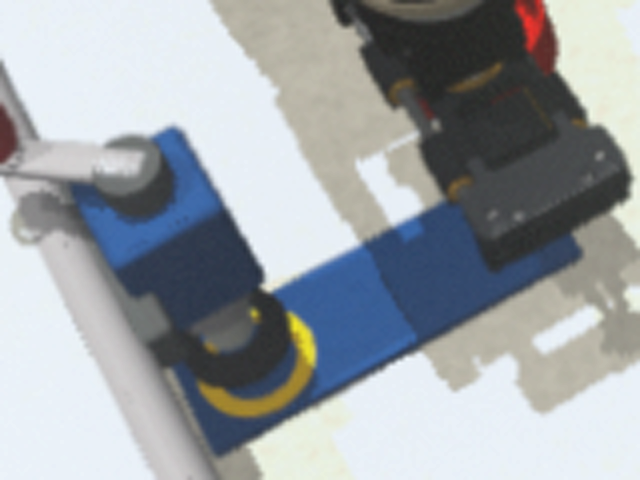

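The plate's ring shows around the foot, at about (254,361) in the crop, with the foot at (234,341) above it. That fits the foot's height and puts the offset within about 3 mm. Releasing the tab and rising.

{"api": "play_rows", "payload": {
  "rows": [
    [[0,0,0,0,0,0,-0.3],[0,0,0,0,0,0,-0.3],[0,0,0,0,0,0,-0.3],[0,0,0,0,0,0,-0.3],[0,0,0,0,0,0,-0.3],[0,0,0,0,0,-20,-0.3],[0,0,0,0,0,-60,-0.3],[0,0,0,0,0,-100,-0.3]]
  ]
}}

```text
clock: 5.3
eef_pos: [493.4, 71.7, 118.7]
tcp_rot: [[0.03, 1.0, -0.005], [1.0, -0.03, 0.0], [0.0, -0.005, -1.0]]
force: [1.2, -0.0, 1.1]
finger_gap: 0.65
gripper_force: 0.0
```

{"api": "play_rows", "payload": {
  "rows": [
    [[0,0,-0.031,0,0,-40,-0.3],[0,0,-0.031,0,0,-80,-0.3],[0,0,-0.031,0,0,-120,-0.3],[0,0,-0.031,0,0,-160,-0.3],[0,0,-0.031,0,0,-190,-0.3],[0,0,-0.031,0,0,-190,-0.3],[0,0,-0.031,0,0,-190,-0.3]]
  ]
}}

```text
clock: 5.88
eef_pos: [496.7, 71.6, 311.8]
tcp_rot: [[-0.001, 1.0, 0.005], [1.0, 0.001, 0.0], [0.0, 0.005, -1.0]]
force: [0.2, -0.8, 0.5]
finger_gap: 0.651
gripper_force: 0.0
```

```bash
python3 - <<'E'
from h import *
s=st((451,-128,300),(1,0))
T=arm.read_camera("top");S=arm.read_camera("scene")
b=(95,225,255,345)
a=cv2.resize(S["img"][b[1]:b[3],b[0]:b[2],::-1],None,fx=3,fy=3,interpolation=2)
b=(390,220,490,340)
c=cv2.resize(T["img"][b[1]:b[3],b[0]:b[2],::-1],None,fx=3,fy=3,interpolation=2)
cv2.imwrite("pics/c5.png",np.clip(np.hstack([a,c])*1.5,0,255).astype('uint8'))
E
```

```text
t 5.88 p [496.7  71.6 311.8] R [[-0.001, 1.0], [1.0, 0.001]] z [ 0.005  0.    -1.   ] F [ 0.2 -0.8  0.5] T [-0.11  0.04  0.01] gap 0.651 g 0.0 q [-0.01 -0.14  1.66  0.    1.61 -0.02]
shift [-199.6  -46.    11.6]
wz 0.001258420686100603
```

View pics/c5.png

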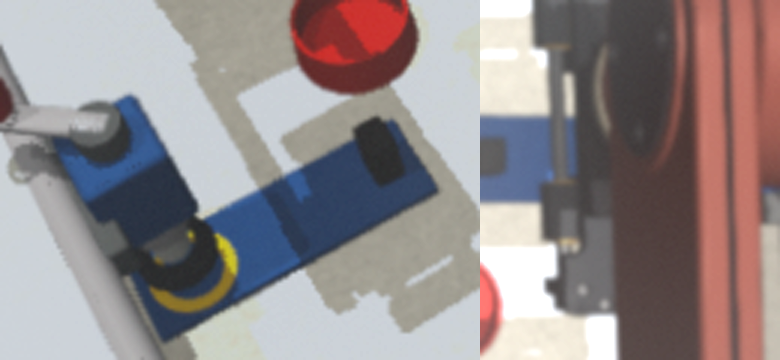

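The plate lies flat under the foot, released (tab at (378,150), ring around foot at (195,265)). Next, the crank handle.

{"api": "play_rows", "payload": {
  "rows": [
    [[0,0,0,-40,-10,0,-0.3],[0,0,0,-80,-20,0,-0.3],[0,0,0,-120,-30,0,-0.3],[0,0,0,-160,-40,5,-0.3],[0,0,0,-199,-45,10,-0.3],[0,0,0,-199,-45,10,-0.3],[0,0,0,-199,-45,10,-0.3],[0,0,0,-199,-45,10,-0.3]]
  ]
}}

```text
clock: 6.65
eef_pos: [450.0, -127.0, 297.6]
tcp_rot: [[-0.0, 1.0, -0.003], [1.0, 0.0, 0.002], [0.002, -0.003, -1.0]]
force: [0.3, -0.6, -0.5]
finger_gap: 0.652
gripper_force: 0.0
```

```bash
python3 - <<'E'
from h import *
s=st((451,-128,221))
S=arm.read_camera("scene")
print(proj(S,(451,-128,268)),proj(S,s["eef_pos"]))
b=(20,170,180,290)
cv2.imwrite("pics/c6.png",np.clip(cv2.resize(S["img"][b[1]:b[3],b[0]:b[2],::-1],None,fx=3,fy=3,interpolation=2)*1.5,0,255).astype('uint8'))
E
```

```text
t 6.65 p [ 450.  -127.   297.6] R [[-0.0, 1.0], [1.0, 0.0]] z [-0.003  0.002 -1.   ] F [ 0.3 -0.6 -0.5] T [-0.09  0.03 -0.02] gap 0.652 g 0.0 q [-0.44 -0.21  1.76  0.    1.6  -0.44]
shift [-1.1  1.2 76.6]
[ 79.59318481 242.88492444] [ 72.48065824 231.61263818]
```

View pics/c6.png

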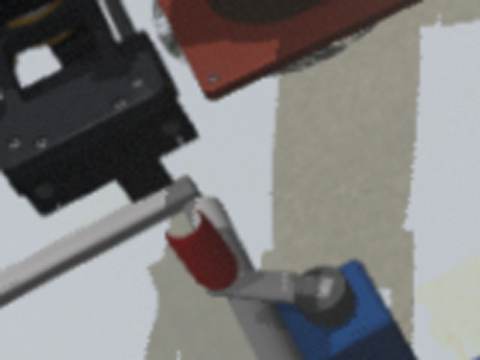

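The crop shows the gripper, with its near finger tip at about (150,195), up and left of the red handle top at (185,228); this fits the approach. Descending part-way and re-checking.

{"api": "play_rows", "payload": {
  "rows": [
    [[0,0,0,-1,1,15,-0.3],[0,0,0,-1,1,30,-0.3],[0,0,0,-1,1,45,-0.3],[0,0,0,-1,1,60,-0.3],[0,0,0,-1,1,60,-0.3],[0,0,0,-1,1,60,-0.3]]
  ]
}}

```text
clock: 7.2
eef_pos: [451.4, -126.9, 238.6]
tcp_rot: [[-0.003, 1.0, -0.002], [1.0, 0.003, 0.001], [0.001, -0.002, -1.0]]
force: [-0.1, 1.1, 1.6]
finger_gap: 0.65
gripper_force: 0.0
```

```bash
python3 - <<'E'
from h import *
s=st((451,-128,218))
S=arm.read_camera("scene");T=arm.read_camera("top")
b=(20,170,150,290);c=(470,230,600,350)
cv2.imwrite("pics/c7.png",np.clip(np.hstack([cv2.resize(I["img"][k[1]:k[3],k[0]:k[2],::-1],None,fx=3,fy=3,interpolation=2) for I,k in((S,b),(T,c))])*1.5,0,255).astype('uint8'))
E
```

```text
t 7.2 p [ 451.4 -126.9  238.6] R [[-0.003, 1.0], [1.0, 0.003]] z [-0.002  0.001 -1.   ] F [-0.1  1.1  1.6] T [-0.08  0.05 -0.05] gap 0.65 g 0.0 q [-0.44 -0.19  1.85  0.    1.49 -0.45]
shift [-1.1 -0.3 20.6]
```

View pics/c7.png

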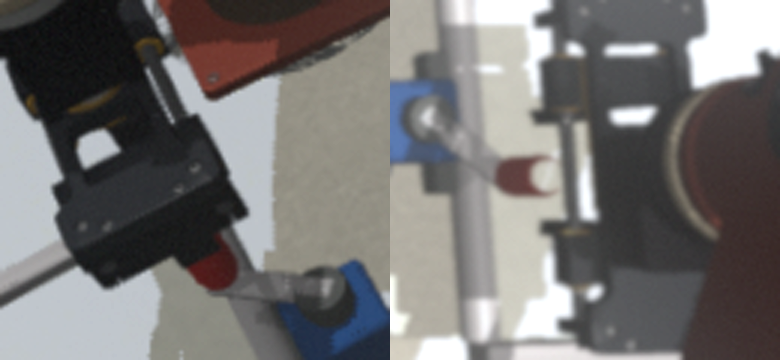

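Both views show the handle between the fingers (handle at (525,176) in the right half, carriers at about (565,80) and (575,260)). Lowering the rest and gripping.

{"api": "play_rows", "payload": {
  "rows": [
    [[0,0,0,-1,0,10,-0.3],[0,0,0,-1,0,20,-0.3],[0,0,0,-1,0,20,0.8],[0,0,0,-1,0,20,0.8],[0,0,0,-1,0,20,0.8],[0,0,0,-1,0,20,0.8],[0,0,0,-1,0,20,0.8],[0,0,0,-1,0,20,0.8]]
  ],
  "force": 35
}}

```text
clock: 7.97
eef_pos: [450.3, -129.8, 219.5]
tcp_rot: [[-0.001, 1.0, -0.003], [1.0, 0.001, -0.0], [-0.0, -0.003, -1.0]]
force: [-12.0, 0.1, 6.5]
finger_gap: 0.283
gripper_force: 17.6
```

{"api": "play_rows", "payload": {
  "rows": [
    [[0,0,0,0,0,0,0.8],[0,0,0,0,0,0,0.8],[0,0,0,0,0,0,0.8],[0,0,0,0,0,0,0.8],[0,0,0,0,0,0,0.8]]
  ]
}}

```text
clock: 8.38
eef_pos: [450.1, -129.8, 219.6]
tcp_rot: [[-0.001, 1.0, -0.003], [1.0, 0.001, -0.0], [-0.0, -0.003, -1.0]]
force: [-7.7, -0.4, 3.9]
finger_gap: 0.267
gripper_force: 35.0
```

```bash
python3 -c "
from h import *
st()"
```

```text
t 8.38 p [ 450.1 -129.8  219.6] R [[-0.001, 1.0], [1.0, 0.001]] z [-0.003 -0.    -1.   ] F [-7.7 -0.4  3.9] T [-0.12  1.32 -0.01] gap 0.267 g 35.0 q [-0.45 -0.18  1.87 -0.    1.45 -0.45]
```

```bash
cat >> h.py <<'E'
def rows(th,n=6,dt=.075,r=60):
    # tool x=world y, tool y=world x
    print("th0",th,[[round(r*(np.sin(th-dt*k)-np.sin(th)),1),round(r*(np.cos(th-dt*k)-np.cos(th)),1)] for k in range(1,n+1)])
def tan(s,C):
    p=s["eef_pos"][:2]-C;th=np.arctan2(p[1],p[0]);t=np.array([np.sin(th),-np.cos(th)]);n=p/np.linalg.norm(p);F=s["force"][:2]
    print("th",th.round(3),"r",np.linalg.norm(p).round(1),"push",(-F@t).round(2),"radial",(F@n).round(2))
E
python3 -c "
from h import *
rows(-2.293);rows(-2.743);rows(-3.193)"
```

```text
th0 -2.293 [[np.float64(3.1), np.float64(-3.3)], [np.float64(6.4), np.float64(-6.3)], [np.float64(10.0), np.float64(-9.0)], [np.float64(13.7), np.float64(-11.5)], [np.float64(17.7), np.float64(-13.7)], [np.float64(21.7), np.float64(-15.6)]]
th0 -2.743 [[np.float64(4.2), np.float64(-1.6)], [np.float64(8.5), np.float64(-2.9)], [np.float64(12.9), np.float64(-3.8)], [np.float64(17.4), np.float64(-4.4)], [np.float64(21.9), np.float64(-4.7)], [np.float64(26.4), np.float64(-4.6)]]
th0 -3.193 [[np.float64(4.5), np.float64(0.4)], [np.float64(8.9), np.float64(1.1)], [np.float64(13.3), np.float64(2.2)], [np.float64(17.6), np.float64(3.6)], [np.float64(21.7), np.float64(5.3)], [np.float64(25.8), np.float64(7.3)]]
```

{"api": "play_rows", "payload": {
  "rows": [
    [[0,0,0,3.1,-4,0,0.8],[0,0,0,6.4,-7.3,0,0.8],[0,0,0,10,-10,0,0.8],[0,0,0,13.7,-12.5,0,0.8],[0,0,0,17.7,-14.7,0,0.8],[0,0,0,21.7,-16.6,0,0.8],[0,0,0,21.7,-16.6,0,0.8],[0,0,0,21.7,-16.6,0,0.8]]
  ]
}}

```text
clock: 9.05
eef_pos: [434.9, -109.9, 219.7]
tcp_rot: [[-0.0, 1.0, 0.001], [1.0, 0.0, -0.004], [-0.004, 0.001, -1.0]]
force: [-1.1, -7.3, -0.6]
finger_gap: 0.266
gripper_force: 35.0
```

```bash
python3 -c "
from h import *
s=st();tan(s,[490.5,-83])"
```

```text
t 9.05 p [ 434.9 -109.9  219.7] R [[-0.0, 1.0], [1.0, 0.0]] z [ 0.001 -0.004 -1.   ] F [-1.1 -7.3 -0.6] T [-1.34  0.26 -0.03] gap 0.266 g 35.0 q [-0.42 -0.24  1.92 -0.    1.46 -0.42]
th -2.691 r 61.7 push 6.11 radial 4.22
```

{"api": "play_rows", "payload": {
  "rows": [
    [[0,0,0,4.2,-1.6,0,0.8],[0,0,0,8.5,-2.9,0,0.8],[0,0,0,12.9,-3.8,0,0.8],[0,0,0,17.4,-4.4,0,0.8],[0,0,0,21.9,-4.7,0,0.8],[0,0,0,26.4,-4.6,0,0.8],[0,0,0,26.4,-4.6,0,0.8],[0,0,0,26.4,-4.6,0,0.8]]
  ]
}}

```text
clock: 9.72
eef_pos: [429.2, -83.1, 219.6]
tcp_rot: [[-0.0, 1.0, -0.002], [1.0, 0.0, -0.004], [-0.004, -0.002, -1.0]]
force: [-6.0, -6.6, 2.7]
finger_gap: 0.267
gripper_force: 35.0
```

```bash
python3 -c "
from h import *
s=st();tan(s,[490.5,-83])"
```

```text
t 9.72 p [429.2 -83.1 219.6] R [[-0.0, 1.0], [1.0, 0.0]] z [-0.002 -0.004 -1.   ] F [-6.  -6.6  2.7] T [-1.22  1.13 -0.02] gap 0.267 g 35.0 q [-0.37 -0.27  1.94 -0.    1.46 -0.37]
th -3.139 r 61.3 push 6.61 radial 6.06
```

{"api": "play_rows", "payload": {
  "rows": [
    [[0,0,0,4.5,0.4,0,0.8],[0,0,0,8.9,1.1,0,0.8],[0,0,0,13.3,2.2,0,0.8],[0,0,0,17.6,3.6,0,0.8],[0,0,0,21.7,5.3,0,0.8],[0,0,0,25.8,7.3,0,0.8],[0,0,0,25.8,7.3,0,0.8],[0,0,0,25.8,7.3,0,0.8]]
  ]
}}

```text
clock: 10.38
eef_pos: [435.9, -56.4, 219.5]
tcp_rot: [[-0.001, 1.0, -0.004], [1.0, 0.001, -0.002], [-0.002, -0.004, -1.0]]
force: [-8.2, -3.2, 4.7]
finger_gap: 0.268
gripper_force: 35.0
```

```bash
python3 -c "
from h import *
s=st();tan(s,[490.5,-83])
rows(-3.643);rows(-4.093)"
```

```text
t 10.38 p [435.9 -56.4 219.5] R [[-0.001, 1.0], [1.0, 0.001]] z [-0.004 -0.002 -1.   ] F [-8.2 -3.2  4.7] T [-0.54  1.59  0.03] gap 0.268 g 35.0 q [-0.31 -0.26  1.94 -0.    1.46 -0.31]
th 2.687 r 60.7 push 6.45 radial 5.92
th0 -3.643 [[np.float64(3.9), np.float64(2.3)], [np.float64(7.5), np.float64(4.9)], [np.float64(11.0), np.float64(7.8)], [np.float64(14.3), np.float64(10.9)], [np.float64(17.3), np.float64(14.2)], [np.float64(20.0), np.float64(17.8)]]
th0 -4.093 [[np.float64(2.5), np.float64(3.8)], [np.float64(4.7), np.float64(7.7)], [np.float64(6.5), np.float64(11.8)], [np.float64(8.1), np.float64(16.0)], [np.float64(9.4), np.float64(20.3)], [np.float64(10.3), np.float64(24.7)]]
```

{"api": "play_rows", "payload": {
  "rows": [
    [[0,0,0,3.9,1.8,0,0.8],[0,0,0,7.5,4.2,0,0.8],[0,0,0,11,7,0,0.8],[0,0,0,14.3,10,0,0.8],[0,0,0,17.3,13.2,0,0.8],[0,0,0,20,16.8,0,0.8],[0,0,0,20,16.8,0,0.8],[0,0,0,20,16.8,0,0.8]]
  ]
}}

```text
clock: 11.05
eef_pos: [453.2, -36.0, 219.5]
tcp_rot: [[-0.001, 1.0, -0.003], [1.0, 0.001, -0.001], [-0.001, -0.003, -1.0]]
force: [-5.6, -2.2, 4.7]
finger_gap: 0.271
gripper_force: 35.0
```

```bash
python3 -c "
from h import *
s=st();tan(s,[489.2,-83])"
```

```text
t 11.05 p [453.2 -36.  219.5] R [[-0.001, 1.0], [1.0, 0.001]] z [-0.003 -0.001 -1.   ] F [-5.6 -2.2  4.7] T [-0.41  1.19 -0.03] gap 0.271 g 35.0 q [-0.25 -0.22  1.91 -0.    1.46 -0.25]
th 2.225 r 59.2 push 5.72 radial 1.66
```

{"api": "play_rows", "payload": {
  "rows": [
    [[0,0,0,2.5,3.8,0,0.8],[0,0,0,4.7,7.7,0,0.8],[0,0,0,6.5,11.8,0,0.8],[0,0,0,8.1,16,0,0.8],[0,0,0,9.4,20.3,0,0.8],[0,0,0,10.3,24.7,0,0.8],[0,0,0,10.3,24.7,0,0.8],[0,0,0,10.3,24.7,0,0.8]]
  ]
}}

```text
clock: 11.72
eef_pos: [478.0, -25.2, 219.5]
tcp_rot: [[-0.001, 1.0, -0.003], [1.0, 0.001, 0.0], [0.0, -0.003, -1.0]]
force: [-6.5, -0.2, 4.4]
finger_gap: 0.269
gripper_force: 35.0
```

```bash
python3 -c "
from h import *
s=st();tan(s,[489.2,-83])
rows(-4.543);rows(-4.993)"
```

```text
t 11.72 p [478.  -25.2 219.5] R [[-0.001, 1.0], [1.0, 0.001]] z [-0.003  0.    -1.   ] F [-6.5 -0.2  4.4] T [-0.05  1.19  0.04] gap 0.269 g 35.0 q [-0.22 -0.16  1.85 -0.    1.45 -0.22]
th 1.763 r 58.9 push 6.43 radial 1.0
th0 -4.543 [[np.float64(0.6), np.float64(4.5)], [np.float64(0.8), np.float64(9.0)], [np.float64(0.8), np.float64(13.4)], [np.float64(0.3), np.float64(17.9)], [np.float64(-0.4), np.float64(22.4)], [np.float64(-1.5), np.float64(26.7)]]
th0 -4.993 [[np.float64(-1.4), np.float64(4.3)], [np.float64(-3.1), np.float64(8.4)], [np.float64(-5.2), np.float64(12.4)], [np.float64(-7.5), np.float64(16.3)], [np.float64(-10.1), np.float64(20.0)], [np.float64(-13.0), np.float64(23.4)]]
```

{"api": "play_rows", "payload": {
  "rows": [
    [[0,0,0,0.6,4.5,0,0.8],[0,0,0,0.8,9,0,0.8],[0,0,0,0.8,13.4,0,0.8],[0,0,0,0.3,17.9,0,0.8],[0,0,0,-0.4,22.4,0,0.8],[0,0,0,-1.5,26.7,0,0.8],[0,0,0,-1.5,26.7,0,0.8],[0,0,0,-1.5,26.7,0,0.8]]
  ]
}}

```text
clock: 12.38
eef_pos: [504.7, -26.2, 219.5]
tcp_rot: [[-0.001, 1.0, -0.003], [1.0, 0.001, 0.001], [0.001, -0.003, -1.0]]
force: [-5.9, 1.3, 4.4]
finger_gap: 0.272
gripper_force: 35.0
```

```bash
python3 -c "
from h import *
s=st();tan(s,[489.2,-83.7])"
```

```text
t 12.38 p [504.7 -26.2 219.5] R [[-0.001, 1.0], [1.0, 0.001]] z [-0.003  0.001 -1.   ] F [-5.9  1.3  4.4] T [0.2  1.12 0.01] gap 0.272 g 35.0 q [-0.21 -0.09  1.79  0.    1.44 -0.21]
th 1.307 r 59.5 push 6.05 radial -0.33
```

{"api": "play_rows", "payload": {
  "rows": [
    [[0,0,0,-1.4,4.3,0,0.8],[0,0,0,-3.1,8.4,0,0.8],[0,0,0,-5.2,12.4,0,0.8],[0,0,0,-7.5,16.3,0,0.8],[0,0,0,-10.1,20,0,0.8],[0,0,0,-13,23.4,0,0.8],[0,0,0,-13,23.4,0,0.8],[0,0,0,-13,23.4,0,0.8]]
  ]
}}

```text
clock: 13.05
eef_pos: [528.2, -38.7, 219.5]
tcp_rot: [[-0.001, 1.0, -0.002], [1.0, 0.001, 0.002], [0.002, -0.002, -1.0]]
force: [-5.2, 3.6, 3.6]
finger_gap: 0.27
gripper_force: 35.0
```

```bash
python3 -c "
from h import *
s=st();tan(s,[489.2,-83.7])
rows(-5.443);rows(-5.893)"
```

```text
t 13.05 p [528.2 -38.7 219.5] R [[-0.001, 1.0], [1.0, 0.001]] z [-0.002  0.002 -1.   ] F [-5.2  3.6  3.6] T [0.5  0.92 0.03] gap 0.27 g 35.0 q [-0.22 -0.03  1.73  0.    1.44 -0.22]
th 0.856 r 59.5 push 6.31 radial -0.67
th0 -5.443 [[np.float64(-3.1), np.float64(3.2)], [np.float64(-6.5), np.float64(6.2)], [np.float64(-10.1), np.float64(9.0)], [np.float64(-13.8), np.float64(11.4)], [np.float64(-17.8), np.float64(13.6)], [np.float64(-21.9), np.float64(15.5)]]
th0 -5.893 [[np.float64(-4.2), np.float64(1.6)], [np.float64(-8.5), np.float64(2.8)], [np.float64(-13.0), np.float64(3.7)], [np.float64(-17.4), np.float64(4.3)], [np.float64(-21.9), np.float64(4.5)], [np.float64(-26.4), np.float64(4.4)]]
```

{"api": "play_rows", "payload": {
  "rows": [
    [[0,0,0,-3.1,3.2,0,0.8],[0,0,0,-6.5,6.2,0,0.8],[0,0,0,-10.1,9,0,0.8],[0,0,0,-13.8,11.4,0,0.8],[0,0,0,-17.8,13.6,0,0.8],[0,0,0,-21.9,15.5,0,0.8],[0,0,0,-21.9,15.5,0,0.8],[0,0,0,-21.9,15.5,0,0.8]]
  ]
}}

```text
clock: 13.72
eef_pos: [544.0, -60.1, 219.5]
tcp_rot: [[-0.002, 1.0, -0.002], [1.0, 0.002, 0.003], [0.003, -0.002, -1.0]]
force: [-4.5, 4.3, 3.3]
finger_gap: 0.263
gripper_force: 35.0
```

```bash
python3 -c "
from h import *
s=st();tan(s,[489.2,-83.7])
S=arm.read_camera('scene')
b=(95,225,255,345)
cv2.imwrite('pics/c8.png',np.clip(cv2.resize(S['img'][b[1]:b[3],b[0]:b[2],::-1],None,fx=3,fy=3,interpolation=2)*1.7,0,255).astype('uint8'))"
```

```text
t 13.72 p [544.  -60.1 219.5] R [[-0.002, 1.0], [1.0, 0.002]] z [-0.002  0.003 -1.   ] F [-4.5  4.3  3.3] T [ 0.77  0.8  -0.04] gap 0.263 g 35.0 q [-0.26  0.02  1.69  0.    1.44 -0.26]
th 0.406 r 59.7 push 5.72 radial -2.38
```

View pics/c8.png

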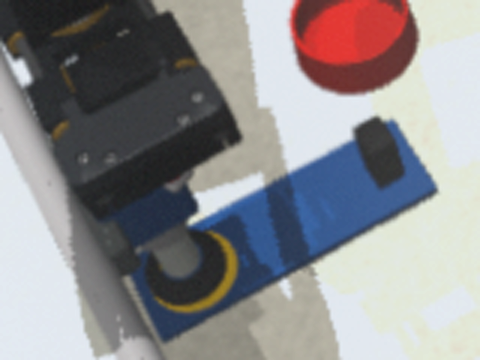

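The foot is now close above the plate and concentric with the ring (about (190,268)), which shows evenly along its lower right. Continuing.

{"api": "play_rows", "payload": {
  "rows": [
    [[0,0,0,-4.2,1.4,0,0.8],[0,0,0,-8.5,2.5,0,0.8],[0,0,0,-13,3.3,0,0.8],[0,0,0,-17.4,3.9,0,0.8],[0,0,0,-21.9,4.1,0,0.8],[0,0,0,-26.4,4,0,0.8],[0,0,0,-26.4,4,0,0.8],[0,0,0,-26.4,4,0,0.8]]
  ]
}}

```text
clock: 14.43
eef_pos: [549.0, -86.1, 219.6]
tcp_rot: [[-0.002, 1.0, 0.001], [1.0, 0.002, 0.003], [0.003, 0.001, -1.0]]
force: [0.0, 5.7, 2.1]
finger_gap: 0.27
gripper_force: 35.0
```

```bash
python3 -c "
from h import *
s=st();tan(s,[489.2,-83.7])
rows(-6.343);rows(-6.793)"
```

```text
t 14.43 p [549.  -86.1 219.6] R [[-0.002, 1.0], [1.0, 0.002]] z [ 0.001  0.003 -1.   ] F [0.  5.7 2.1] T [0.95 0.13 0.02] gap 0.27 g 35.0 q [-0.3   0.03  1.67  0.    1.44 -0.3 ]
th -0.04 r 59.8 push 5.66 radial -0.21
th0 -6.343 [[np.float64(-4.5), np.float64(-0.4)], [np.float64(-8.9), np.float64(-1.2)], [np.float64(-13.3), np.float64(-2.3)], [np.float64(-17.5), np.float64(-3.7)], [np.float64(-21.7), np.float64(-5.5)], [np.float64(-25.7), np.float64(-7.5)]]
th0 -6.793 [[np.float64(-3.8), np.float64(-2.3)], [np.float64(-7.5), np.float64(-5.0)], [np.float64(-10.9), np.float64(-7.9)], [np.float64(-14.2), np.float64(-11.0)], [np.float64(-17.1), np.float64(-14.4)], [np.float64(-19.9), np.float64(-17.9)]]
```

{"api": "play_rows", "payload": {
  "rows": [
    [[0,0,0,-4.5,-0.4,0,0.8],[0,0,0,-8.9,-1.2,0,0.8],[0,0,0,-13.3,-2.3,0,0.8],[0,0,0,-17.5,-3.7,0,0.8],[0,0,0,-21.7,-5.5,0,0.8],[0,0,0,-25.7,-7.5,0,0.8],[0,0,0,-25.7,-7.5,0,0.8],[0,0,0,-25.7,-7.5,0,0.8]]
  ]
}}

```text
clock: 15.1
eef_pos: [542.8, -110.7, 219.6]
tcp_rot: [[-0.002, 1.0, 0.004], [1.0, 0.002, 0.005], [0.005, 0.004, -1.0]]
force: [4.6, 8.7, 0.1]
finger_gap: 0.271
gripper_force: 35.0
```

```bash
python3 -c "
from h import *
s=st();tan(s,[489.2,-83.7])"
```

```text
t 15.1 p [ 542.8 -110.7  219.6] R [[-0.002, 1.0], [1.0, 0.002]] z [ 0.004  0.005 -1.   ] F [4.6 8.7 0.1] T [ 1.54 -0.71  0.04] gap 0.271 g 35.0 q [-0.35  0.03  1.68  0.01  1.44 -0.35]
th -0.467 r 60.0 push 9.86 radial 0.13
```

{"api": "play_rows", "payload": {
  "rows": [
    [[0,0,0,-1.3,-0.7,0,0.8],[0,0,0,-2.6,-1.4,0,0.8],[0,0,0,-2.6,-1.4,0,0.8],[0,0,0,-2.6,-1.4,0,0.8],[0,0,0,-2.6,-1.4,0,0.8]]
  ]
}}

```text
clock: 15.52
eef_pos: [541.9, -112.5, 219.6]
tcp_rot: [[-0.003, 1.0, 0.004], [1.0, 0.003, 0.006], [0.006, 0.004, -1.0]]
force: [6.1, 10.8, 0.6]
finger_gap: 0.266
gripper_force: 35.0
```

```bash
python3 -c "
from h import *
s=st();tan(s,[489.2,-83.7])"
```

```text
t 15.52 p [ 541.9 -112.5  219.6] R [[-0.003, 1.0], [1.0, 0.003]] z [ 0.004  0.006 -1.   ] F [ 6.1 10.8  0.6] T [ 1.97 -1.05 -0.07] gap 0.266 g 35.0 q [-0.35  0.03  1.68  0.01  1.43 -0.36]
th -0.501 r 60.0 push 12.42 radial 0.12
```

{"api": "play_rows", "payload": {
  "rows": [
    [[0,0,0,0,0,0,0.8],[0,0,0,0,0,0,0.8],[0,0,0,0,0,0,0.8],[0,0,0,0,0,0,0.8],[0,0,0,0,0,0,0.8],[0,0,0,0,0,0,0.8]]
  ]
}}

```text
clock: 16.02
eef_pos: [541.9, -112.5, 219.7]
tcp_rot: [[-0.003, 1.0, 0.004], [1.0, 0.003, 0.006], [0.006, 0.004, -1.0]]
force: [5.4, 11.4, 0.2]
finger_gap: 0.268
gripper_force: 35.0
```

```bash
python3 -c "
from h import *
s=st();tan(s,[489.2,-83.7])"
```

```text
t 16.02 p [ 541.9 -112.5  219.7] R [[-0.003, 1.0], [1.0, 0.003]] z [ 0.004  0.006 -1.   ] F [ 5.4 11.4  0.2] T [ 1.93 -1.04 -0.03] gap 0.268 g 35.0 q [-0.35  0.03  1.68  0.01  1.43 -0.36]
th -0.501 r 60.1 push 12.63 radial -0.76
```

The reading is 4–6.5 N over free running, and the turn made since the last free reading caps the rise at about 5.5 N. I'll relax the push, open and rise.

{"api": "play_rows", "payload": {
  "rows": [
    [[0,0,0,1.2,0.6,0,0.8],[0,0,0,2.4,1.2,0,0.8],[0,0,0,2.4,1.2,0,-0.3],[0,0,0,2.4,1.2,0,-0.3],[0,0,0,2.4,1.2,0,-0.3],[0,0,0,2.4,1.2,0,-0.3],[0,0,0,2.4,1.2,0,-0.3],[0,0,0,2.4,1.2,0,-0.3]]
  ]
}}

```text
clock: 16.68
eef_pos: [541.0, -114.4, 219.2]
tcp_rot: [[-0.001, 1.0, -0.0], [1.0, 0.001, -0.0], [-0.0, -0.0, -1.0]]
force: [-0.2, -0.3, 0.7]
finger_gap: 0.609
gripper_force: 0.0
```

```bash
python3 -c "
from h import *
s=st();tan(s,[489.2,-83.7])"
```

```text
t 16.68 p [ 541.  -114.4  219.2] R [[-0.001, 1.0], [1.0, 0.001]] z [-0. -0. -1.] F [-0.2 -0.3  0.7] T [-0.13  0.06 -0.04] gap 0.609 g 0.0 q [-0.35  0.03  1.68 -0.    1.44 -0.35]
th -0.535 r 60.2 push -0.35 radial 0.01
```

{"api": "play_rows", "payload": {
  "rows": [
    [[0,0,0,0,0,0,-0.3],[0,0,0,0,0,-15,-0.3],[0,0,0,0,0,-30,-0.3],[0,0,0,0,0,-60,-0.3],[0,0,0,0,0,-100,-0.3],[0,0,0,0,0,-130,-0.3],[0,0,0,0,0,-130,-0.3]]
  ]
}}

```text
clock: 17.27
eef_pos: [543.6, -115.0, 357.6]
tcp_rot: [[-0.001, 1.0, 0.011], [1.0, 0.001, -0.004], [-0.004, 0.011, -1.0]]
force: [0.2, -0.1, 1.3]
finger_gap: 0.644
gripper_force: 0.0
```

{"api": "play_rows", "payload": {
  "rows": [
    [[0,0,0,40,0,0,-0.3],[0,0,0,80,0,0,-0.3],[0,0,0,120,0,0,-0.3],[0,0,0,160,0,0,-0.3],[0,0,0,200,0,0,-0.3],[0,0,0,240,0,0,-0.3],[0,0,0,240,0,0,-0.3],[0,0,0,240,0,0,-0.3]]
  ]
}}

```text
clock: 17.93
eef_pos: [540.5, 127.9, 348.9]
tcp_rot: [[-0.005, 1.0, -0.0], [1.0, 0.005, -0.0], [-0.0, -0.0, -1.0]]
force: [-0.6, -0.3, 0.5]
finger_gap: 0.653
gripper_force: 0.0
```

```bash
python3 -c "
from h import *
s=st()
S=arm.read_camera('scene')
b=(60,215,260,345)
cv2.imwrite('pics/c9.png',np.clip(cv2.resize(S['img'][b[1]:b[3],b[0]:b[2],::-1],None,fx=4,fy=4,interpolation=2)*1.7,0,255).astype('uint8'))"
```

```text
t 17.93 p [540.5 127.9 348.9] R [[-0.005, 1.0], [1.0, 0.005]] z [-0. -0. -1.] F [-0.6 -0.3  0.5] T [-0.07  0.04  0.  ] gap 0.653 g 0.0 q [ 0.09 -0.    1.47 -0.    1.67  0.09]
```

View pics/c9.png

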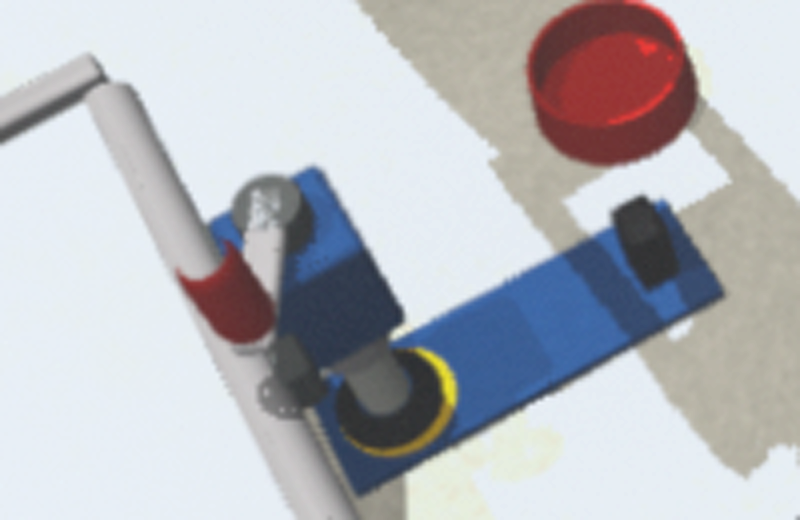

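The foot bears on the plate inside the ring. The yellow rim is wider on the right, at about (450,385), an offset of about 3–4 mm. The gripper is clear, so I'm handing in.

```bash
python3 -c "
from rig import arm
print(arm.close_job())"
```

```text
the job is handed in; nothing more can be done
None
```

The job is handed in, but no verdict came back: the larger plate lies flat with its ring about 3–4 mm off the jack axis, the foot bears on it at an estimated 4–6.5 N over free running, and the gripper has let go and is clear.

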